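Tare the bead scale through its covered well

TASK

Zero the bead scale for the empty dish on its pan: with a fingertip slide the small metal cover off the square well, reach into that well and press the sunken square key right down, then let it come up and slide the cover fully shut over the well again. Leave the round key alone, and do not lift, tip or shove the scale or disturb the dish and the things standing round it.

Things in the scene. Friction and masses are not known exactly. Their poses are not given: they have to be found in the camera images.
- scale: Grey bead scale, 250 x 270 x 58 mm (x, y, z), about 1.8 kg, loose on the table; a sideways push of some 10 N slides it. Origin: centre of its underside; x points from its front (robot side) to its back, y to its left, z up. The front deck (58 mm above the origin) has two wells, centres at x = -70 mm: square at y = +65 mm, round at y = -65 mm.
- well (a point): Centre of the mouth of the square well, level with the deck. The well is 48 x 48 mm and 30 mm deep, with the square key on its floor. Two low rails, 5 mm high and wide, run along the scale's y 34.5 mm before and behind its centre and guide the cover.
- round_well (a point): Centre of the mouth of the round well, level with the deck: 48 mm across, 30 mm deep.
- pan (a point): Centre of the top of the round steel pan, 132 mm across, 10 mm above the deck, on the scale's back half (x = +50 mm); the dish stands on it.
- cover (a joint): Sliding metal cover of the square well, m: 0 = fully shut (its centre over the square well), grows as it slides along the scale's -y to 0.062 = fully open (its centre then at y = +3 mm, between the wells). It may start a little ajar (up to 0.012). Stays where left; friction about 1.5 N.
- cover_rib (a point): Centre of the top of the upright rib on the cover, 19 mm above the deck. The cover is a plate 60 x 60 mm whose top is 5 mm above the deck; the rib stands at its middle, 44 mm long along the scale's x, 8 mm thick along y, and rises 14 mm above the plate. Push the rib sideways to slide the cover.
- tare (a joint): Sunken square key in the square well, m: 0 = up, 0.006 = fully down; springs back. Needs 2 N to start, 5 N fully down. It counts as pressed beyond 0.0045.
- tare_key (a point): Centre of the top of the square key (34 x 34 mm, white), 22 mm below the deck when up.
- power (a joint): Sunken round key in the round well, m: 0 = up, 0.006 = fully down; to be left alone.
- power_key (a point): Centre of the top of the round key (34 mm across, white), 22 mm below the deck when up.
- dish: Empty white ceramic dish, 84 mm across and 24 mm high, standing loose on the pan. Origin: centre of its underside.
- glue: Slim white glue bottle, 38 mm across, 125 mm high, standing on the table to the left of the scale. Origin: centre of its underside.
- jar: Small glass jar with a black cap, 56 mm across, 60 mm high, on the table right of the scale. Origin: centre of its underside.
- tissues: Blue tissue box, 220 x 115 x 75 mm with a paper tuft rising to 115 mm, on the table farther right of the scale. Origin: centre of its underside.
Mind the look-alikes: they are no part of the job. There is more than one size of the dish; the one meant has the size given above.

How it is judged:
On the way, in this order (a step that is already met when the one before it is completed fails the run):
1. the cover is slid clear of the square well (value of joint cover above 0.052 m), for 0.1 s.
2. the square key is pressed right down with the fingers (value of joint tare above 0.0045 m and contact force between the fingers and tare above 1 N), for 0.05 s.
3. the cover is slid fully shut again, the square key up (value of joint cover below 0.005 m and value of joint tare below 0.0015 m), for 0.1 s.
At the end, for the whole second after the job is handed in: The cover is within 5 mm of fully shut, both keys are up (within 1.5 mm), the scale stands flat within 30 mm of where it started, and the dish stands upright and still on the pan (all of step 3 and value of joint power below 0.0015 m and distance of scale from where it was at the start of the episode below 0.03 m and angle between scale's own z axis and vertical below 0.03 rad and z of dish in the frame of scale above 0.064 m and angle between dish's own z axis and vertical below 0.1 rad and linear speed of each of scale, dish below 0.01 m/s); the robot touches nothing.
It fails at once if the round key is pressed (more than 3 mm) (value of joint power above 0.003 m).
It fails at once if the scale is lifted (more than 10 mm) or tipped (height (world z) of scale above 0.01 m or angle between scale's own z axis and vertical above 0.1 rad).
It fails at once if the scale is shoved more than 30 mm (distance of scale from where it was at the start of the episode above 0.03 m).
It fails at once if the dish is lifted, or shifted by more than 30 mm (distance of dish from where it was at the start of the episode above 0.03 m).
It fails at once if the glue bottle, jar or tissue box is moved more than 30 mm or knocked over (distance of any of glue, jar, tissues from where it was at the start of the episode above 0.03 m or angle between any of glue, jar's own z axis and vertical above 0.5 rad).
It also fails if it takes over 58 s, if anything falls off the work surface, if the arm or the gripper's body presses on something with over 40 N, if the wrist force passes 120 N, or if a joint passes its speed limit or range.

ROBOT

A 6-joint arm with a two-finger parallel gripper is mounted at the origin on the work surface. World frame = base frame: x ahead of the robot, y to its left, z up, the work surface at z = 0. Lengths are in m, angles in rad, forces in N, time in s.
With the tool pointing down it reaches from about 0.35 to 0.725 m from the base axis. Payload 6 kg.
Tool frame: the origin (TCP) lies midway between the tips of the shut fingers; the grasp point (between the pads) lies 19 mm behind it (ctrl.grip_depth is the distance from the TCP to the grasp point, in m); z points along the fingers, y is the line along which they close (so a half turn about z gives the same grasp; the last joint's range is limited). The gripper opens to 85 mm and grips with 20 to 120 N. Pads are 22 mm wide; open, the fingers measure 114 mm over their backs; the gripper's body (76 mm by 85 mm) begins 54 mm behind the grasp point. The pads swing forward as they close: fully open they stand 13 mm farther back than shut.
Start: joints at [1.487, 0.04, 0.085, 0, -1.615, -0.334], TCP at [0.243, 0.548, 0.198] pointing down, gripper open.
Joint ranges: [-2.56, 2.56], [-1.29, 2.01], [-1.08, 1.49], [-3.29, 1.98], [-2.81, -0.18], [-2.99, 2.99]. Speed limits (rad/s): [2.57, 2.57, 3.01, 3.14, 3.14, 3.14].

INTERFACE

Orientations are given as [roll, pitch, yaw] about the fixed x, y, z axes, in that order (R = Rz(yaw) Ry(pitch) Rx(roll)).
In Python, from rig import ctrl, kin, monitor, vision, ticket, models gives the robot as it stands. The module is installed in compiled form; this text tells all that it offers. Calls block until the motion is done:
- ctrl.movep(position, orientation): joint-space move of the TCP to a pose.
- ctrl.move_straight(position, frame=None, max_speed=0.15): straight line of the TCP; frame=None keeps the orientation; max_speed is the mean speed in m/s.
- ctrl.set_joints(angles): joint-space move.
- ctrl.set_gripper(opening, force=None): finger opening in m; force is the grip in N (None keeps the last); returns when the fingers have stopped.
- ctrl.pause(seconds).
- kin.ik(position, orientation): joint angles nearest the present ones, or None.
- monitor.state(): the state.
- vision.capture(name): name is "side" or "top" or "wrist"; returns (picture, depth): 480x640x3 uint8, blue, green, red; 480x640 float32, m along the optical axis (not along the pixel's ray), 0 where there is no reading.
- vision.get_calibration(name): a dict with "fx", "fy", "cx", "cy" (pixels), "rvec" (rotation vector, rad) and "tvec" (3), from world to camera coordinates, as OpenCV has them; the wrist camera has in their place "hand_eye" (4x4, takes a point from camera to tool coordinates, whose origin is the TCP and whose axes are the flange's). Camera axes: x right, y down, z forward; pixel columns grow to the right and rows downward; lengths in m; the calibration is good to about 2 mm. The wrist camera is an equidistant fisheye: a pixel r from the principal point sees the ray r / f radians off the axis. A picture is of the moment at which its call begins: read the wrist's pose just before it. get_calibration takes no time and is no camera call.
A pose or a line that the arm cannot do raises ctrl.PlanningError and nothing moves.
- ticket.sign_off(): hands the job in; it is judged then, once.
Trained networks look in the newest picture that a camera, given by its name, has taken for a name from the list of things; names that differ only in an ending like _2 or _b are one class to them, and where a whole thing is asked for, a point or a joint stands for the part that bears it (a point fixed in the world has none). Each returns a list of dicts, best first, with "confidence" (0 to 1); they miss things now and then, are a little off and sometimes report something else, mostly with a low value. They report only what shows in the picture. A call takes as long as a camera call. They do not tell look-alikes from the thing itself.
- models.recognise(camera, target): "at" ([x, y, z] in m, in world coordinates, good to about 4 mm: the middle of the surface that is visible of it).
The state is a dict: "t": time; "q": joint angles; "qvel": joint speeds; "joint_efforts": joint torques, N m; "tool_pos": TCP position; "ee_rot": TCP orientation; "wrist_force": force on the tool from outside, world axes, zero at the start; "wrist_torque": the same for the moment, N m; "gripper_width": finger opening in m; "grasp_force": force on a finger pad.
Only numpy, scipy, OpenCV 4.12 (cv2) and the standard library are available. Lean on these libraries where they do the work, as an engineer would, in place of code of your own. Each camera call takes 0.05 s, during which the arm holds its last target. There are 200 camera calls.

## Working session

There is one attempt and no reset: what is moved stays moved. The work goes in short steps, each a Python script; the robot and the scene stay as the last script left them, time stands still between calls to the robot, and variables do not carry over. Pictures are saved under pics/ and viewed, at most 10 in all, crops included, and the job is handed in when it is done.

```bash
mkdir -p pics; cat > h.py <<'E'
import numpy as np, cv2
from rig import ctrl, kin, monitor, vision, ticket, models
def cloud(name):
    im,d=vision.capture(name); c=vision.get_calibration(name)
    R,_=cv2.Rodrigues(np.array(c["rvec"],float)); t=np.array(c["tvec"],float).ravel()
    v,u=np.mgrid[:480,:640]
    P=np.stack([(u-c["cx"])/c["fx"]*d,(v-c["cy"])/c["fy"]*d,d],-1)
    W=(P-t)@R; W[d==0]=np.nan
    return im,W
E
python3 - <<'E'
from h import *
for n in("top","side"):
    im,W=cloud(n); cv2.imwrite(f"pics/{n}0.png",im); np.save(f"/tmp/{n}.npy",W)
    for k in("scale","well","round_well","pan","cover_rib","cover","tare_key","power_key","dish","glue","jar","tissues"):
        print(n,k,[(np.round(r["at"],3).tolist(),round(r["confidence"],2)) for r in models.recognise(n,k)[:3]])
print(monitor.state())
E
```

```text
top scale [([0.54, -0.102, 0.06], 0.69)]
top well [([0.541, -0.101, 0.061], 0.7)]
top round_well [([0.54, -0.103, 0.058], 0.86)]
top pan [([0.538, -0.101, 0.061], 0.94)]
top cover_rib [([0.514, -0.025, 0.061], 0.79)]
top cover [([0.515, -0.023, 0.061], 0.81)]
top tare_key [([0.539, -0.102, 0.064], 0.26)]
top power_key [([0.463, -0.138, 0.032], 0.79), ([0.514, -0.019, 0.058], 0.72)]
top dish [([0.537, 0.234, 0.021], 0.76), ([0.715, -0.345, 0.008], 0.66)]
top glue [([0.685, 0.098, 0.081], 0.57)]
top jar [([0.519, -0.291, 0.057], 0.75)]
top tissues [([0.435, -0.373, 0.073], 0.86)]
side scale [([0.549, -0.064, 0.062], 0.56)]
side well [([0.546, -0.061, 0.061], 0.59)]
side round_well [([0.546, -0.057, 0.056], 0.88)]
side pan [([0.543, -0.063, 0.06], 0.95)]
side cover_rib [([0.516, -0.02, 0.067], 0.67)]
side cover [([0.517, -0.018, 0.06], 0.88)]
side tare_key []
side power_key []
side dish [([0.606, -0.133, 0.08], 0.72), ([0.533, 0.228, 0.015], 0.6), ([0.717, -0.354, 0.005], 0.46)]
side glue [([0.69, 0.115, 0.072], 0.77), ([0.603, -0.135, 0.082], 0.73)]
side jar [([0.518, -0.285, 0.059], 0.74), ([0.606, -0.137, 0.083], 0.15)]
side tissues [([0.428, -0.349, 0.078], 0.82)]
{'t': 1.3, 'q': array([ 1.48671344e+00,  4.02257306e-02,  8.47827692e-02, -5.65285815e-06,
       -1.61550070e+00, -3.33730704e-01]), 'qvel': array([ 0.00021768,  0.00031747,  0.00056232,  0.00111588,  0.00058122,
       -0.00014592]), 'joint_efforts': array([-1.27212897e-04, -3.67929840e+01,  3.47440302e+01,  6.93276778e+00,
       -9.47777698e-04,  1.38079568e-05]), 'tool_pos': array([0.2434123 , 0.54837333, 0.19773602]), 'ee_rot': array([ 3.14145160e+00, -4.29251388e-05, -4.17813334e-01]), 'wrist_force': array([-0.2369262 ,  0.37633745,  0.41489429]), 'wrist_torque': array([-0.01674816, -0.00831978,  0.03242731]), 'grasp_force': 0.0, 'gripper_width': 0.08537364450578663}
```

View pics/top0.png

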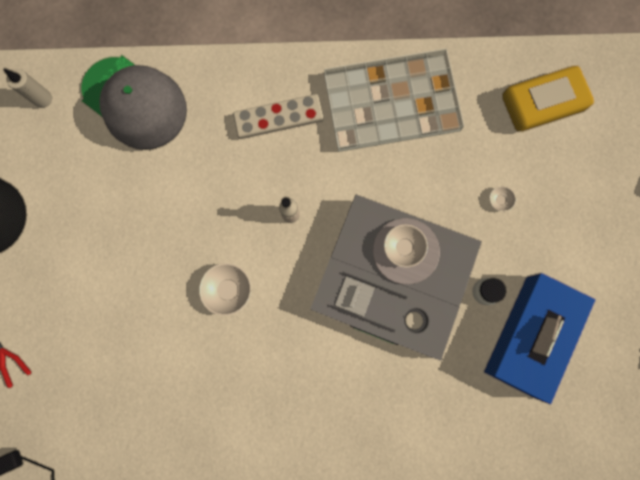

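View pics/side0.png

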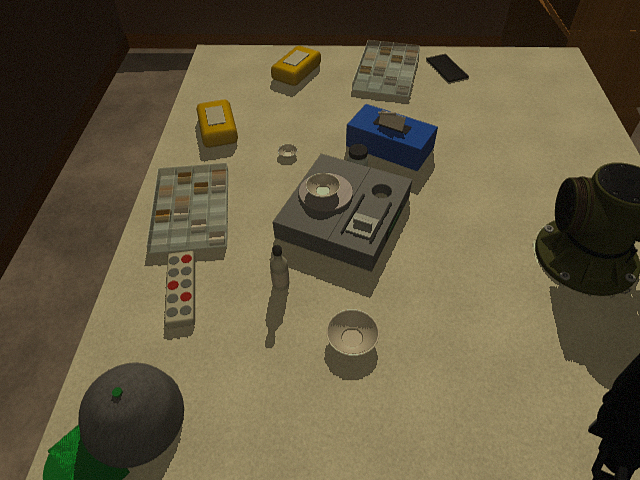

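Top view: the scale is centred near (397,277), turned clockwise. The cover with its rib is at (355,296), the round well at (416,320), the dish on the pan at (405,246), the glue at (289,209) and the jar at (490,291). Next I fit the scale pose from depth.

```bash
cat > fit.py <<'E'
from h import *
for n in("top","side"):
    W=np.load(f"/tmp/{n}.npy").reshape(-1,3)
    m=(abs(W[:,2]-.058)<.006)&(abs(W[:,0]-.54)<.22)&(abs(W[:,1]+.09)<.17)
    P=W[m][:,:2]
    img=np.zeros((500,500),np.uint8); ij=np.round((P-[.3,-.35])*1000).astype(int)
    ok=((ij>=0)&(ij<500)).all(1); img[ij[ok][:,0],ij[ok][:,1]]=255
    img=cv2.morphologyEx(img,cv2.MORPH_CLOSE,np.ones((9,9)))
    img=cv2.morphologyEx(img,cv2.MORPH_OPEN,np.ones((15,15)))
    c=max(cv2.findContours(img,0,2)[0],key=cv2.contourArea)
    r=cv2.minAreaRect(c); b=cv2.boxPoints(r)[:,::-1]/1000+[.3,-.35]
    print(n,"median z",np.median(W[m][:,2]),"size",r[1],"ctr",b.mean(0)); print(b.round(4))
    c0=b.mean(0)
    for yaw in [np.arctan2(*(b[i]-b[i-1])[::-1]) for i in range(4)]:
        if abs(yaw)<.8:
            R=np.array([[np.cos(yaw),-np.sin(yaw)],[np.sin(yaw),np.cos(yaw)]]); print("yaw",yaw)
            L=(W[:,:2]-c0)@R
            s=(W[:,2]>.066)&(W[:,2]<.09)&(abs(L[:,0]+.07)<.03)&(abs(L[:,1]-.03)<.09)
            print("rib pts",s.sum(),L[s].mean(0),L[s].min(0),L[s].max(0),np.percentile(W[s][:,2],[50,90]))
            s=(W[:,2]<.045)&(abs(L[:,0]+.07)<.04)&(abs(L[:,1]+.065)<.04)
            print("round well",L[s].mean(0),s.sum())
            s=(W[:,2]>.064)&(W[:,2]<.074)&(abs(L[:,0]-.05)<.08)&(abs(L[:,1])<.09); print("pan",(L[s].min(0)+L[s].max(0))/2)
            s=(W[:,2]>.085)&(abs(L[:,0]-.05)<.08)&(abs(L[:,1])<.09); print("dish",(L[s].min(0)+L[s].max(0))/2,L[s].max(0)-L[s].min(0))
E
python3 fit.py
```

```text
top median z 0.05905535847073477 size (270.72540283203125, 253.02090454101562) ctr [ 0.55342037 -0.10684507]
[[ 0.6194 -0.28  ]
 [ 0.3851 -0.1844]
 [ 0.4874  0.0663]
 [ 0.7217 -0.0293]]
yaw -0.38752375014155915
rib pts 200 [-0.06984358  0.0636697 ] [-0.09857102  0.03303479] [-0.04100058  0.09233102] [0.06818077 0.07949462]
round well [-0.06828891 -0.06721954] 443
pan [0.04466829 0.00925926]
dish [0.05564171 0.0058593 ] [0.08221812 0.08227843]
side median z 0.058176159473137076 size (275.0985107421875, 251.5640411376953) ctr [ 0.55433573 -0.10786649]
[[ 0.6182 -0.283 ]
 [ 0.3856 -0.1871]
 [ 0.4905  0.0672]
 [ 0.7231 -0.0286]]
yaw -0.3910481101152735
rib pts 128 [-0.07104833  0.06398375] [-0.09863293  0.03632557] [-0.0413158   0.09135196] [0.07332188 0.07803975]
round well [-0.06611077 -0.08061636] 137
pan [0.0495358  0.00076985]
dish [0.053924   0.00490297] [0.0825001  0.08248744]
```

```bash
cat >> h.py <<'E'
C=np.array([.5538,-.107]); YAW=-.389; DECK=.0585
O=[np.pi,0,YAW-np.pi/2]
R2=np.array([[np.cos(YAW),-np.sin(YAW)],[np.sin(YAW),np.cos(YAW)]])
def w(x,y,z): return np.r_[C+R2@[x,y],DECK+z]
def go(x,y,z,v=.1):
    ctrl.move_straight(w(x,y,z),max_speed=v); return rep()
def rep():
    s=monitor.state(); f=np.array(s["wrist_force"]); l=R2.T@f[:2]
    p=R2.T@(np.array(s["tool_pos"][:2])-C)
    print("t %.2f loc %s z %.4f F %s"%(s["t"],p.round(4),s["tool_pos"][2]-DECK,np.r_[l,f[2]].round(2)))
    return np.r_[l,f[2]]
E
python3 - <<'E'
from h import *
for p in[w(-.07,.092,.12),w(-.07,.06,.0),w(-.07,-.03,.01)]: print(kin.ik(p,O))
ctrl.set_gripper(0)
ctrl.movep(w(-.07,.092,.12),O); rep()
go(-.07,.092,.03,.15); go(-.07,.092,.0095,.05)
im,W=cloud("side"); cv2.imwrite("pics/side1.png",cv2.resize(im[130:290,240:460],None,fx=3,fy=3))
E
```

```text
[ 0.39336373 -0.16479138 -0.14589725  0.         -1.58969046 -0.78236373]
[ 0.34489606 -0.16894628 -0.36850247  0.         -1.37124014 -0.73389606]
[ 0.19006305 -0.23931128 -0.4098933   0.         -1.40021431 -0.57906305]
t 4.26 loc [-0.0702  0.0927] z 0.1200 F [ 0.1  -0.12 -0.26]
t 5.01 loc [-0.0694  0.0923] z 0.0312 F [ 0.36 -0.35 -0.33]
t 5.57 loc [-0.07    0.0919] z 0.0094 F [-0.01 -0.1  -0.08]
```

View pics/side1.png

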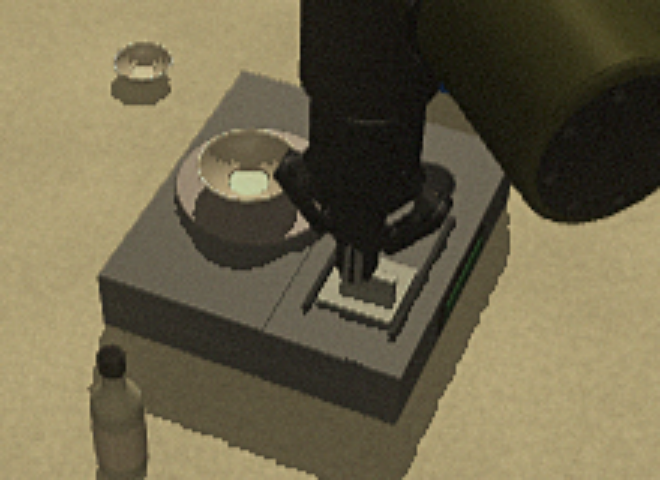

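```bash
python3 - <<'E'
from h import *
rep(); print(monitor.state()["gripper_width"])
im,W=cloud("side"); c=vision.get_calibration("side")
K=np.array([[c["fx"],0,c["cx"]],[0,c["fy"],c["cy"]],[0,0,1]])
big=cv2.resize(im[190:250,330:400],None,fx=10,fy=10,interpolation=cv2.INTER_CUBIC)
big=cv2.convertScaleAbs(big,alpha=1.6,beta=20)
pts=np.array([w(-.07,.092,.0095),w(-.07,.092,.04),w(-.07,.065,.019),w(-.092,.065,.019),w(-.048,.065,.019)])
p=cv2.projectPoints(pts,np.array(c["rvec"],float),np.array(c["tvec"],float),K,None)[0][:,0]
for q,col in zip(p,[(0,0,255),(0,255,255),(0,255,0),(255,0,0),(255,0,255)]): cv2.circle(big,tuple(int(a) for a in (q-[330,190])*10),5,col,-1)
cv2.imwrite("pics/side2.png",big); print(p.round(1))
L=(W[...,:2]-C)@R2; z=W[...,2]-DECK
for u,v in[(362,222),(358,222),(358,215),(362,228),(365,230),(368,222)]: print(u,v,L[v,u].round(4),z[v,u].round(4))
E
```

```text
t 5.62 loc [-0.0699  0.092 ] z 0.0097 F [ 0.38  0.28 -1.11]
0.00029226194425872534
[[357.4 231.9]
 [358.1 222.6]
 [362.1 220.9]
 [371.3 223.8]
 [353.  218. ]]
362 222 [-0.0809  0.0978] 0.0523
358 222 [-0.0742  0.1048] 0.0563
358 215 [-0.0731  0.1046] 0.0774
362 228 [-0.0729  0.0705] 0.0022
365 230 [-0.082   0.0757] 0.0047
368 222 [-0.0834  0.063 ] 0.0193
```

View pics/side2.png

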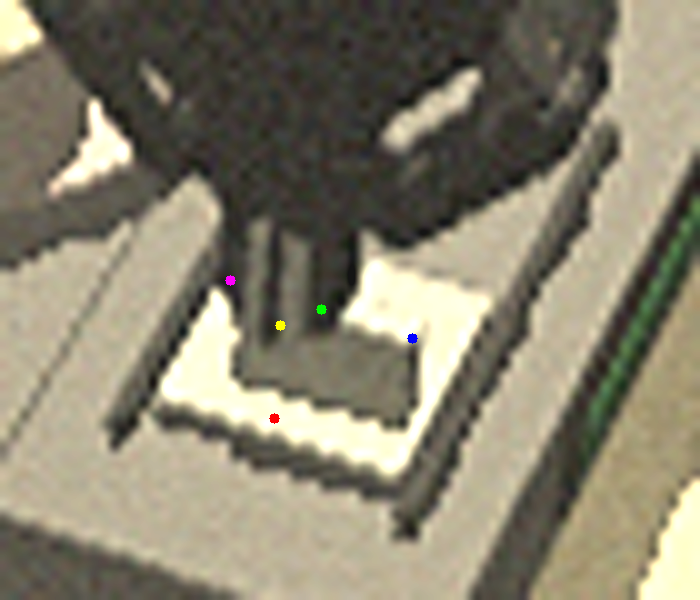

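```bash
python3 - <<'E'
from h import *
im,W=cloud("side")
L=(W[...,:2]-C)@R2; z=W[...,2]-DECK
for u in(356,359,362,366): print(u,[(v,*(1000*L[v,u]).round(0).tolist(),round(1000*float(z[v,u]))) for v in range(212,236,2)])
im,_=vision.capture("wrist"); cv2.imwrite("pics/wrist.png",im)
c=vision.get_calibration("wrist"); print(c)
E
```

```text
356 [(212, -67.0, 102.0, 81), (214, -68.0, 103.0, 76), (216, -67.0, 101.0, 68), (218, -68.0, 102.0, 63), (220, -68.0, 102.0, 58), (222, -69.0, 103.0, 52), (224, -56.0, 66.0, 3), (226, -59.0, 74.0, 6), (228, -62.0, 79.0, 6), (230, -62.0, 80.0, 0), (232, -66.0, 90.0, 6), (234, -67.0, 92.0, 0)]
359 [(212, -75.0, 104.0, 86), (214, -74.0, 101.0, 78), (216, -75.0, 104.0, 75), (218, -75.0, 102.0, 67), (220, -74.0, 99.0, 57), (222, -75.0, 101.0, 53), (224, -76.0, 101.0, 47), (226, -65.0, 70.0, 5), (228, -67.0, 74.0, 3), (230, -69.0, 79.0, 3), (232, -72.0, 88.0, 7), (234, -74.0, 91.0, 4)]
362 [(212, -81.0, 103.0, 88), (214, -80.0, 99.0, 78), (216, -81.0, 101.0, 74), (218, -80.0, 98.0, 64), (220, -80.0, 97.0, 57), (222, -81.0, 97.0, 51), (224, -71.0, 67.0, 11), (226, -71.0, 65.0, 2), (228, -73.0, 72.0, 4), (230, -76.0, 78.0, 4), (232, -79.0, 86.0, 6), (234, -81.0, 92.0, 7)]
366 [(212, -88.0, 99.0, 87), (214, -64.0, 22.0, -2), (216, -68.0, 35.0, 5), (218, -69.0, 37.0, 1), (220, -77.0, 59.0, 19), (222, -80.0, 65.0, 20), (224, -80.0, 66.0, 15), (226, -81.0, 66.0, 8), (228, -81.0, 67.0, 3), (230, -83.0, 73.0, 2), (232, -86.0, 79.0, 3), (234, -88.0, 86.0, 5)]
{'fx': 371.64829954431775, 'fy': 371.64829954431775, 'cx': 316.63408818509737, 'cy': 239.64836055788209, 'hand_eye': array([[-5.84461605e-04, -9.56765902e-01, -2.90858500e-01,
         7.35745697e-02],
       [ 9.99999664e-01, -3.91909142e-04, -7.20268117e-04,
        -3.05548284e-04],
       [ 5.75137870e-04, -2.90858824e-01,  9.56765809e-01,
        -1.76283960e-01],
       [ 0.00000000e+00,  0.00000000e+00,  0.00000000e+00,
         1.00000000e+00]])}
```

View pics/wrist.png

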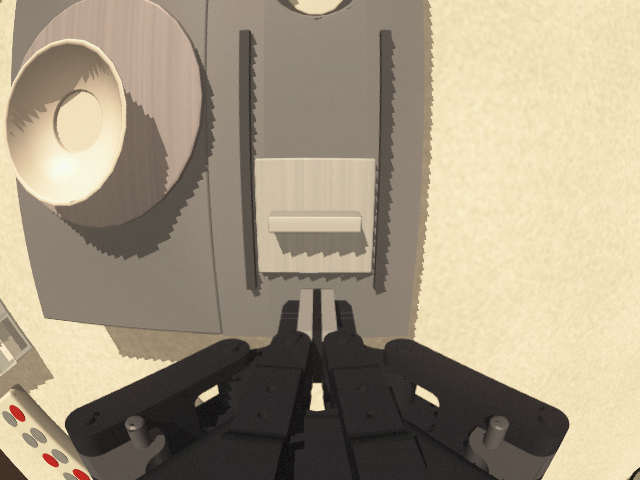

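```bash
cat >> h.py <<'E'
def wristcloud():
    s=monitor.state(); im,d=vision.capture("wrist"); c=vision.get_calibration("wrist"); H=np.array(c["hand_eye"])
    v,u=np.mgrid[:480,:640]; x=(u-c["cx"])/c["fx"]; y=(v-c["cy"])/c["fy"]; r=np.hypot(x,y)+1e-9
    k=np.tan(np.minimum(r,1.4))/r
    T=np.stack([x*k*d,y*k*d,d],-1)@H[:3,:3].T+H[:3,3]; T[d==0]=np.nan
    return im,T
E
python3 - <<'E'
from h import *
im,T=wristcloud()
for u in(290,305,317,328,345): print(u,[(v,*(1000*T[v,u]).round(0).tolist()) for v in (270,280,286,290,294,300,310,320,330,340)])
print((1000*T[215,300]).round(),(1000*T[100,317]).round())
z=T[...,2]; m=(abs(T[...,0])<.03)&(abs(T[...,1])<.03)&(z<-.01); print(m.sum(),T[m].max(0),T[m].min(0))
print(monitor.state())
E
```

```text
290 [(270, 2.0, -14.0, 5.0), (280, -6.0, -15.0, 10.0), (286, -10.0, -15.0, 10.0), (290, -12.0, -15.0, 10.0), (294, -15.0, -15.0, 10.0), (300, 7.0, -11.0, -40.0), (310, 6.0, -11.0, -49.0), (320, 7.0, -10.0, -57.0), (330, 6.0, -10.0, -64.0), (340, 13.0, -8.0, -81.0)]
305 [(270, 1.0, -7.0, 7.0), (280, -7.0, -7.0, 11.0), (286, -10.0, -7.0, 11.0), (290, 11.0, -5.0, -40.0), (294, 11.0, -5.0, -43.0), (300, 11.0, -5.0, -48.0), (310, 11.0, -5.0, -57.0), (320, 10.0, -4.0, -64.0), (330, 11.0, -4.0, -71.0), (340, 12.0, -4.0, -79.0)]
317 [(270, 2.0, -0.0, 5.0), (280, -6.0, -0.0, 9.0), (286, -10.0, -0.0, 10.0), (290, 11.0, -0.0, -40.0), (294, 10.0, -0.0, -42.0), (300, 11.0, -0.0, -48.0), (310, 11.0, -0.0, -57.0), (320, 10.0, -0.0, -64.0), (330, 11.0, -0.0, -71.0), (340, 7.0, -0.0, -71.0)]
328 [(270, 1.0, 6.0, 6.0), (280, -6.0, 6.0, 9.0), (286, -10.0, 6.0, 11.0), (290, 11.0, 4.0, -40.0), (294, 11.0, 4.0, -43.0), (300, 11.0, 4.0, -49.0), (310, 11.0, 4.0, -57.0), (320, 10.0, 4.0, -64.0), (330, 11.0, 3.0, -71.0), (340, 11.0, 3.0, -78.0)]
345 [(270, 1.0, 15.0, 6.0), (280, -6.0, 15.0, 11.0), (286, -10.0
[... 289 characters left out ...]
-0.1388235 ]
{'t': 5.8167, 'q': array([ 3.93396125e-01, -1.41380246e-01, -3.25954756e-01,  7.43233762e-05,
       -1.38565577e+00, -7.82339346e-01]), 'qvel': array([-0.00052478,  0.00128675, -0.00269476, -0.00044153,  0.00216607,
       -0.0012219 ]), 'joint_efforts': array([-1.56918057e-03, -2.69940609e+01,  3.41716504e+01,  6.82332426e+00,
       -6.01478496e-05,  1.04880789e-05]), 'tool_pos': array([0.52411994, 0.0047441 , 0.0683269 ]), 'ee_rot': array([-3.14113967e+00,  3.47207131e-04, -1.95972581e+00]), 'wrist_force': array([-0.17707388,  0.06175474, -0.52390972]), 'wrist_torque': array([ 0.00076003, -0.03974011,  0.02708782]), 'grasp_force': 0.0, 'gripper_width': 8.665344692777677e-05}
```

```bash
python3 - <<'E'
from h import *
im,T=wristcloud(); im2,W=cloud("side")
s=monitor.state(); p=np.array(s["tool_pos"]); yaw=YAW-np.pi/2
D=W-p; tx=D[...,0]*np.cos(yaw)+D[...,1]*np.sin(yaw); ty=D[...,0]*np.sin(yaw)-D[...,1]*np.cos(yaw); S=np.stack([tx,ty,-D[...,2]],-1)
for n,Q in(("wrist",T),("side",S)):
  for a in range(-130,-30,6):
    m=(Q[...,2]>a/1000)&(Q[...,2]<=(a+6)/1000)&(abs(Q[...,0])<.06)&(abs(Q[...,1])<.09)
    if m.sum()>5: print(n,a,m.sum(),"x",(1000*np.percentile(Q[m][:,0],[1,99])).round(),"y",(1000*np.percentile(Q[m][:,1],[1,99])).round())
E
```

```text
wrist -130 9831 x [-3. 20.] y [-58.  58.]
wrist -124 9372 x [ 1. 17.] y [-60.  59.]
wrist -118 6209 x [ 1. 17.] y [-57.  56.]
wrist -112 6512 x [-8. 17.] y [-52.  52.]
wrist -106 4799 x [-8. 17.] y [-48.  47.]
wrist -100 2989 x [-9. 17.] y [-44.  43.]
wrist -94 5114 x [-9. 12.] y [-38.  38.]
wrist -88 2930 x [-9. 14.] y [-35.  34.]
wrist -82 1733 x [-9. 14.] y [-30.  29.]
wrist -76 902 x [-11.  12.] y [-17.  16.]
wrist -70 436 x [ 6. 11.] y [-14.  13.]
wrist -64 600 x [ 6. 11.] y [-14.  13.]
wrist -58 541 x [ 6. 11.] y [-14.  13.]
wrist -52 490 x [ 6. 11.] y [-14.  13.]
wrist -46 407 x [ 6. 11.] y [-13.  13.]
wrist -40 85 x [ 6. 11.] y [-7.  9.]
side -130 169 x [-19.  13.] y [-59.  61.]
side -124 120 x [-18.  10.] y [-57.  61.]
side -118 83 x [-17.   1.] y [-58.  59.]
side -112 90 x [-18.   6.] y [-51.  53.]
side -106 77 x [-18.  10.] y [-49.  48.]
side -100 64 x [-16.  11.] y [-43.  45.]
side -94 101 x [-15.  12.] y [-38.  38.]
side -88 89 x [-13.  11.] y [-35.  31.]
side -82 48 x [-13.   5.] y [-26.  29.]
side -76 19 x [-12.  -2.] y [-11.  14.]
side -70 26 x [-12.  -1.] y [-12.  14.]
side -64 23 x [-12.   3.] y [-14.  14.]
side -58 34 x [-13.   1.] y [-13.  14.]
side -52 23 x [-12.   3.] y [-13.  14.]
side -46 22 x [-13.   1.] y [-12.  13.]
side -40 7 x [-11.  -5.] y [-6.  7.]
```

Side depth and wrist depth agree, and the wrist picture fits them: the shut fingertips (22 x 28 mm) end 40 mm short of the reported TCP. The cover and rib look shut. I'll correct by 40 mm and descend with force checks.

```bash
cat >> h.py <<'E'
TIP=.040
def tip(x,y,z,v=.1): return go(x,y,z-TIP,v)
E
python3 - <<'E'
from h import *
print(kin.ik(w(-.07,.065,-.029-TIP),O))
f0=rep()
for z in(.035,.022,.016,.012,.0095):
    f=tip(-.07,.092,z,.06)
    if abs(f[2]-f0[2])>4: print("contact"); break
else:
    for y in(.084,.079,.074,.06,.045,.03,.025):
        f=tip(-.07,y,.0095,.05)
        if abs(f[1])>8: print("blocked"); break
im,T=wristcloud(); cv2.imwrite("pics/w2.png",im)
E
```

```text
[ 0.35269931 -0.11444368 -0.44963711  0.         -1.23560291 -0.74169931]
t 5.92 loc [-0.0699  0.0921] z 0.0097 F [-0.03  0.16  0.08]
t 6.31 loc [-0.0703  0.0917] z -0.0057 F [-0.17  0.5   0.87]
t 6.67 loc [-0.0703  0.0917] z -0.0186 F [0.71 0.25 0.23]
t 6.92 loc [-0.0702  0.0918] z -0.0245 F [ 0.05 -0.22 -0.48]
t 7.17 loc [-0.0701  0.0919] z -0.0283 F [0.18 0.73 0.14]
t 7.42 loc [-0.0695  0.0922] z -0.0290 F [-2.62 -1.    6.19]
contact
```

View pics/w2.png

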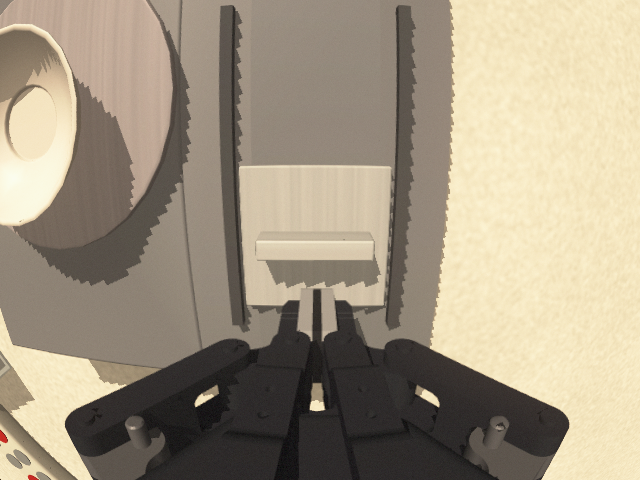

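The wrist view shows the fingertip just short of the rib, over the plate edge at (317,290), and the cover still shut. The light contact (6 N) fits the tip touching the plate, so the real tip offset is about 35 mm. Lift 4 mm and push.

```bash
sed -i 's/^TIP=.*/TIP=.0345/' h.py
python3 - <<'E'
from h import *
tip(-.07,.092,.0105,.05)
for y in(.083,.078,.07,.05,.035,.025,.022):
    f=tip(-.07,y,.0105,.05)
    if abs(f[1])>8 or abs(f[2])>8: print("blocked"); break
im,T=wristcloud(); cv2.imwrite("pics/w3.png",im)
E
```

```text
t 7.76 loc [-0.0698  0.0922] z -0.0237 F [0.02 0.37 0.04]
t 8.09 loc [-0.07    0.0825] z -0.0242 F [-0.1  -0.34 -0.48]
t 8.34 loc [-0.07    0.0777] z -0.0240 F [ 0.63 -0.06 -0.02]
t 8.65 loc [-0.07    0.0696] z -0.0239 F [ 0.15  0.1  -0.01]
t 9.20 loc [-0.07    0.0494] z -0.0240 F [-0.09  0.81  0.14]
t 9.65 loc [-0.07    0.0345] z -0.0240 F [-0.61 -0.18  0.25]
t 10.00 loc [-0.07    0.0245] z -0.0240 F [-0.3   0.07 -0.45]
t 10.25 loc [-0.07    0.0218] z -0.0240 F [ 0.81 -0.62 -0.61]
```

View pics/w3.png

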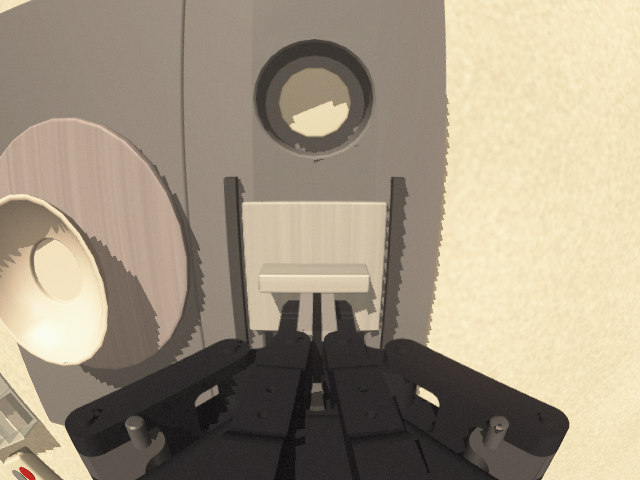

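```bash
python3 - <<'E'
from h import *
im,T=wristcloud(); p=monitor.state()["tool_pos"]
l0=R2.T@(np.array(p[:2])-C)
y=l0[1]-T[...,0]; x=l0[0]-T[...,1]; z=p[2]-T[...,2]-DECK
print("sign x", z[110,317])
for v in (205,215,255,265,270,275,280,285,295,325): print(v,[(round(1000*y[v,u],1),round(1000*z[v,u],1)) for u in(275,360)])
E
```

```text
sign x -0.02274156618142477
205 [(np.float64(-21.4), np.float64(3.8)), (np.float64(-21.3), np.float64(3.6))]
215 [(np.float64(-17.4), np.float64(4.8)), (np.float64(-17.4), np.float64(4.8))]
255 [(np.float64(0.2), np.float64(4.1)), (np.float64(0.2), np.float64(4.0))]
265 [(np.float64(3.0), np.float64(8.5)), (np.float64(2.6), np.float64(9.6))]
270 [(np.float64(2.9), np.float64(14.3)), (np.float64(3.0), np.float64(14.2))]
275 [(np.float64(3.7), np.float64(17.9)), (np.float64(3.4), np.float64(18.6))]
280 [(np.float64(5.8), np.float64(17.9)), (np.float64(5.3), np.float64(19.2))]
285 [(np.float64(7.5), np.float64(18.8)), (np.float64(8.1), np.float64(17.6))]
295 [(np.float64(18.2), np.float64(5.7)), (np.float64(19.4), np.float64(3.2))]
325 [(np.float64(34.0), np.float64(4.5)), (np.float64(33.7), np.float64(5.1))]
```

Cover centre is at y ≈ 7 mm, so the joint is about 0.058: open. Now the key.

```bash
python3 - <<'E'
from h import *
tip(-.07,.026,.0105,.05); tip(-.07,.026,.03,.1); tip(-.07,.066,.03,.1)
for z in(.01,-.01,-.018,-.021,-.0225,-.024,-.0255,-.027,-.028,-.029,-.030):
    f=tip(-.07,.066,z,.06)
    if f[2]>9 or np.hypot(*f[:2])>7: print("stop"); break
ctrl.pause(.2); rep()
E
```

```text
t 10.60 loc [-0.07    0.0262] z -0.0240 F [0.34 0.14 0.55]
t 10.94 loc [-0.0696  0.0264] z -0.0039 F [ 0.78  0.21 -0.4 ]
t 11.49 loc [-0.0702  0.0663] z -0.0048 F [ 0.35 -0.27  0.85]
t 11.97 loc [-0.0701  0.0656] z -0.0249 F [ 0.15 -0.28  0.9 ]
t 12.46 loc [-0.0702  0.0658] z -0.0449 F [-0.54  0.58  0.31]
t 12.74 loc [-0.0703  0.0658] z -0.0530 F [-0.12  0.32 -0.32]
t 12.99 loc [-0.07   0.066] z -0.0555 F [ 0.07  0.99 -0.63]
t 13.24 loc [-0.0698  0.0661] z -0.0566 F [ 0.02 -0.39  3.29]
t 13.49 loc [-0.0698  0.0661] z -0.0582 F [-0.17 -0.08  2.51]
t 13.74 loc [-0.0698  0.0661] z -0.0598 F [-0.43  0.21  3.72]
t 13.99 loc [-0.0698  0.0661] z -0.0613 F [1.   0.06 4.86]
t 14.24 loc [-0.0697  0.0661] z -0.0619 F [-2.23 -0.54  6.78]
t 14.49 loc [-0.0697  0.0661] z -0.0620 F [-4.16 -0.68 12.8 ]
stop
t 14.69 loc [-0.0697  0.0661] z -0.0620 F [-4.26 -0.91 12.11]
```

Key bottomed at 6 mm travel with 12 N. Now raise and close the cover from the other side.

```bash
python3 - <<'E'
from h import *
tip(-.07,.066,-.015,.06); tip(-.07,.066,.035,.12); tip(-.07,-.028,.035,.15)
f=tip(-.07,-.028,.018,.08); f=tip(-.07,-.028,.0105,.05)
if f[2]<4:
  for y in(-.01,.01,.03,.042,.046,.048,.049,.05,.051,.052,.053,.054):
    f=tip(-.07,y,.0105,.06)
    if f[1]<-4.5 or abs(f[2])>8: print("stop"); break
tip(-.07,y-.006,.0105,.05); tip(-.07,y-.006,.06,.15)
im,T=wristcloud(); cv2.imwrite("pics/w4.png",im); p=monitor.state()["tool_pos"]
l0=R2.T@(np.array(p[:2])-C); yy=l0[1]-T[...,0]; x=l0[0]-T[...,1]; z=p[2]-T[...,2]-DECK
m=(z>.0155)&(z<.022)&(abs(x+.07)<.018)&(abs(yy-.05)<.06); print("rib y",m.sum(),np.percentile(yy[m],[2,50,98]))
E
```

```text
t 15.07 loc [-0.0705  0.0659] z -0.0501 F [-0.94 -0.11 -0.36]
t 15.64 loc [-0.0705  0.066 ] z -0.0004 F [ 0.63 -0.11  0.09]
t 16.42 loc [-0.07   -0.0278] z 0.0003 F [ 0.1  -0.35  1.14]
t 16.77 loc [-0.0706 -0.028 ] z -0.0176 F [-0.39  0.18  1.08]
t 17.07 loc [-0.0702 -0.0281] z -0.0244 F [-0.62 -1.1  -0.16]
t 17.52 loc [-0.07   -0.0096] z -0.0239 F [-0.54 -0.55 -0.35]
t 18.01 loc [-0.07    0.0105] z -0.0241 F [-0.73  0.48 -0.29]
t 18.49 loc [-0.07    0.0306] z -0.0240 F [-0.06  0.45  0.36]
t 18.84 loc [-0.07    0.0425] z -0.0240 F [ 0.04 -0.4   0.54]
t 19.09 loc [-0.07    0.0463] z -0.0240 F [ 0.7  -0.79  0.78]
t 19.34 loc [-0.07    0.0481] z -0.0240 F [ 0.37  0.04 -0.58]
t 19.59 loc [-0.07    0.0489] z -0.0240 F [ 0.14 -1.62 -0.34]
t 19.84 loc [-0.07    0.0496] z -0.0240 F [-0.53 -3.23  1.08]
t 20.09 loc [-0.07    0.0496] z -0.0240 F [-0.19 -7.    1.29]
stop
t 20.36 loc [-0.07    0.0454] z -0.0240 F [0.55 0.4  0.05]
t 20.84 loc [-0.07    0.0456] z 0.0257 F [-0.23 -0.1  -0.4 ]
rib y 126 [0.06012935 0.0609452  0.06287873]
```

View pics/w4.png

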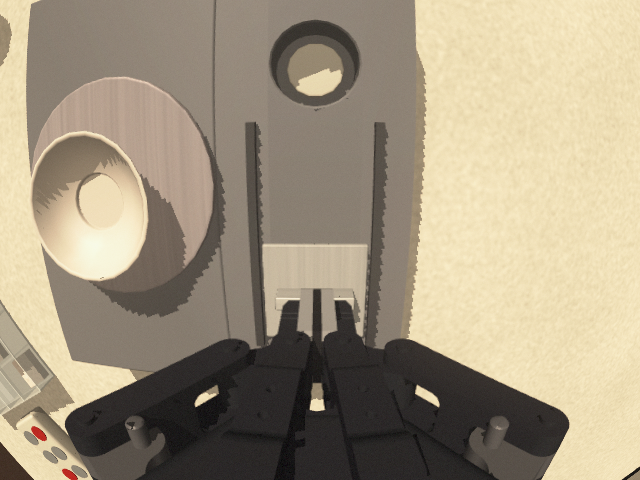

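The cover ran into its stop (7 N) and the rib's near face is at y ≈ 60.5 mm, so it is shut. The dish is still on the pan. Retreat, check with the top camera, hand in.

```bash
python3 - <<'E'
from h import *
tip(-.07,.046,.16,.2); ctrl.movep([.3,.45,.25],O); ctrl.pause(.5)
for n in("top","side"):
    im,W=cloud(n); np.save(f"/tmp/{n}.npy",W)
E
python3 fit.py
```

```text
t 21.54 loc [-0.0704  0.0461] z 0.1244 F [-0.14 -0.35 -0.82]
top median z 0.05910750646240981 size (271.0252990722656, 250.84877014160156) ctr [ 0.55428568 -0.10743223]
[[ 0.6186 -0.2805]
 [ 0.3867 -0.1849]
 [ 0.49    0.0657]
 [ 0.7219 -0.03  ]]
yaw -0.39112542771981096
rib pts 211 [-0.07027087  0.06651277] [-0.09960426  0.03555452] [-0.04139363  0.09452364] [0.06816638 0.07940974]
round well [-0.06907117 -0.06740592] 447
pan [ 4.78544688e-02 -2.54628850e-05]
dish [0.05455423 0.00654156] [0.08229533 0.0819172 ]
side median z 0.058144684916546376 size (276.30218505859375, 250.6666717529297) ctr [ 0.55398019 -0.10750827]
[[ 0.6176 -0.2829]
 [ 0.3856 -0.1878]
 [ 0.4904  0.0679]
 [ 0.7223 -0.0272]]
yaw -0.3889568846876788
rib pts 127 [-0.0706043   0.06692167] [-0.09873493  0.03769705] [-0.04107985  0.09676611] [0.07431083 0.07829496]
round well [-0.06566128 -0.08132071] 144
pan [ 0.0498716  -0.01204203]
dish [0.0550844  0.00610067] [0.08273044 0.0845756 ]
```

Cover is shut; scale and dish have not moved.

```bash
python3 -c "
from h import *
print(ticket.sign_off())"
```

```text
the job is handed in; nothing more can be done
None
```

I slid the cover open, pressed the square key fully down (about 6 mm of travel), slid the cover shut against its stop with the scale and dish unmoved, and handed the job in; no verdict came back.

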